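# Re-arm the solvent shut-off

## Robot

A 6-joint arm with a two-finger parallel gripper is mounted at the origin on the work surface. World frame = base frame: x ahead of the robot, y to its left, z up, the work surface at z = 0. Lengths are in m, angles in rad, forces in N, time in s.
With the tool pointing down it reaches from about 0.35 to 0.725 m from the base axis. Payload 4.3 kg.
Tool frame: the origin (TCP) lies at the very end of the fingers, on their centre line; the grasp point (between the pads) lies 19 mm behind it; z points along the fingers, y is the line along which they close (so a half turn about z gives the same grasp; the last joint's range is limited). The gripper opens to 85 mm and grips with 20 to 120 N. Pads are 22 mm wide; open, the fingers measure 114 mm over their backs; the gripper's body (76 mm by 85 mm) begins 54 mm behind the grasp point. The pads swing forward as they close: fully open they stand 13 mm farther back than shut.
Start: joints at [-1.393, 0.377, 0.081, 1.274, 0, 1.46], TCP at [0.163, -0.551, 0.231] pointing down, gripper open.
Joint ranges: [-2.72, 2.72], [-0.84, 1.66], [-1.02, 1.22], [-1.77, 2.12], [-1.37, 1.28], [-3.14, 3.14]. Speed limits (rad/s): [2.57, 2.57, 3.14, 3.14, 3.14, 3.14].

## Interface

Orientations are given as a rotation vector (axis times angle).
In Python, from rig import observe, grab_frame, camera_model, finish_job gives the robot as it stands.
- The arm moves only by the shell command python3 -m inch 'ROWS' [OPENING]. ROWS is JSON, a list that holds one entry, the list of rows, each a list of 6 numbers: the shift along the tool's x, y, z in units of 200 mm (1.0 is 200 mm), then the turn, a rotation vector about the tool's x, y, z in units of 180 degrees (1.0 is 180 degrees). A call has exactly 10 rows; each row is the pose to reach, as a shift and turn from the pose commanded when the call began, along the tool's axes at that moment, turning the shorter way round; what a row does not reach only later rows make up. A row lasts 1/12 s, in which the tool goes at most 41.7 mm and 7.16 degrees, less where a joint would pass 70% of its speed; a pose out of reach is approached as far as the arm can. A call with a number of a shift or a turn outside -1 to 1 is refused whole. A call with a gripper value outside its range is refused whole. OPENING is the closure, from -1 (fully open) to 1 (shut), set as the call begins (- or left out, the last holds). The fingers move at their own pace and stop on an object; the grip force is fixed at half the most. Time passes only in rows, so rows that repeat a pose let the fingers close, or fill a call up. It gives the time, the measured TCP pose, the force, the opening and the grip force at its end, in the units of the state.
- observe(): the state, without advancing time (a new reading comes with each control period).
- grab_frame(name): name is "scene" or "top"; returns the picture (384x512x3 uint8, red, green, blue); there is no depth.
- camera_model(name): a dict with "K" (3x3 intrinsics, pixels), "R" (3x3) and "t" (3): a world point X has camera coordinates R X + t. Camera axes: x right, y down, z forward; pixel columns grow to the right and rows downward; lengths in m; the calibration is good to about 2 mm. A picture is of the moment at which its call begins. camera_model takes no time and is no camera call.
- finish_job(): hands the job in; it is judged then, once.
The state is a dict: "time": time; "joint_positions": joint angles; "qvel": joint speeds; "joint_torque": joint torques, N m; "position": TCP position; "orientation": TCP orientation; "ft_force": force on the tool from outside, world axes, zero at the start; "torque": the same for the moment, N m; "width": finger opening in m; "grip_force": force on a finger pad.
Only numpy, scipy, OpenCV 4.12 (cv2) and the standard library are available. Lean on these libraries where they do the work, as an engineer would, in place of code of your own. Each camera call takes 0.05 s, during which the arm holds its last target. There are 200 camera calls.

## Task

The spring-loaded solvent shut-off on the bench has tripped. Draw its arm back by the upright knob, without straining it against the end stop, until it has passed the sprung catch; then ease it forward until it hangs on the catch by itself and let go of it. The catch is a hair trigger: do not let the arm fly or slam, and leave the bottle, beaker and spanner where they stand.

Things in the scene. Friction and masses are not known exactly. Their poses are not given: they have to be found in the camera images.
- shutoff: Fixed aluminium base plate, 280 x 300 x 12 mm, carrying the arm and the catch. Origin: on the arm's vertical pivot axis, at bench height, z up. The plate reaches 52 mm behind the pivot (-x) and 228 mm ahead (+x); on it nothing but the knob is higher than 70 mm. When tripped the arm points 0.68 rad to the right of +x (towards -y).
- shutoff_arm (a joint): Angle of the steel arm about its pivot, rad. 0 = tripped, against its rest; it grows as the arm is drawn back, anticlockwise from above (the arm then points at -0.68 rad + this value in the plate's frame). A spring pulls it to 0: about 5 N felt at the knob at 0, 7.5 N at 1.1. Hooked it reads between 0.98 and 1.31, depending on where the catch is clamped.
- knob_centre (a point): Centre of the upright round wooden knob on the arm, 22 mm in diameter, 50 mm high, 145 mm from the pivot; it stands from 51 to 101 mm above the bench (this point at 76 mm). The 18 mm wide arm runs below it, top 51 mm above the bench, on to 175 mm from the pivot.
- catch_middle (a point): Middle of the range, along the arc of the arm's tip pin (170 mm from the pivot, 36 mm above the bench; the arm points here at 1.10), in which the catch may be clamped: its sprung nose is up to 28 mm to either side. The nose's ramp adds 2 to 3 N at the knob while the pin is drawn over it; this drops as the nose snaps in behind. Hooked, the pin sits 8 mm past the tip of the nose.
- reagent: Brown glass bottle with a blue cap, 66 mm wide, 140 mm high, beside the plate. Origin under its centre. To be left alone.
- beaker: Glass beaker, 60 mm wide, 70 mm high, beside the plate. Origin under its centre. To be left alone.
- spanner: Steel spanner, 150 mm long, lying beside the plate. To be left alone.
- end_stop (a point): Middle of the range of the rubber-faced end stop, which is on the catch's block and moves with it: the arm goes only 0.02 rad (3 mm at the knob) past its hooked angle before it meets the stop, where the load climbs steeply; over 15 N on the stop is harmful. Pushed forward by some 3 N when hooked, the arm slips off the catch and flies; eased slowly onto it, it hangs safely.

How it is judged:
By the outcome, as a careful person would: the job done as asked, in the order asked, and still so for the second after the job is handed in, with the robot touching nothing.
It also fails if it takes over 72 s, if anything falls off the work surface, if the arm or the gripper's body presses on something with over 40 N, if the wrist force passes 120 N, or if a joint passes its speed limit or range.

## Working session

There is one attempt and no reset: what is moved stays moved. The work goes in short steps, Python scripts to look and compute and a shell command to move; the robot and the scene stay as the last step left them, time stands still between calls to the robot, and variables do not carry over. Pictures are saved under pics/ and viewed, at most 10 in all, crops included, and the job is handed in when it is done.

```bash
mkdir -p pics; python3 - <<'E'
from rig import *
import cv2
s=observe(); print({k:(v if not hasattr(v,'round') else v) for k,v in s.items()})
for n in("scene","top"):
    f=grab_frame(n); cv2.imwrite(f'pics/{n}0.png',f[:,:,::-1]); c=camera_model(n); print(n,c)
E
ls
```

```text
{'time': 0.0, 'joint_positions': array([-1.39331104e+00,  3.78059473e-01,  7.96647969e-02,  1.27440062e+00,
        1.17917114e-05,  1.46051562e+00]), 'qvel': array([-0.00029072,  0.00028541, -0.00024762, -0.00158882, -0.00067704,
        0.00064366]), 'joint_torque': array([-2.59635955e-03, -4.63601804e+01,  2.69877863e+01,  2.10231158e-02,
       -1.67323074e-04,  2.34460494e-06]), 'position': array([ 0.16309797, -0.55071905,  0.23037799]), 'orientation': array([-3.10715200e+00, -4.50177192e-01,  8.69234315e-05]), 'ft_force': array([ 0.01613513,  0.37467867, -0.18762929]), 'torque': array([-0.04374738,  0.05150418,  0.03157349]), 'grip_force': 0.0, 'width': 0.08542818812626121}
scene {'K': array([[352.48048445,   0.        , 254.20965564],
       [  0.        , 352.48048445, 189.81713286],
       [  0.        ,   0.        ,   1.        ]]), 'R': array([[-0.52946395,  0.84828664,  0.00881466],
       [ 0.54843219,  0.35019803, -0.75933094],
       [-0.64721717, -0.39720411, -0.65064494]]), 't': array([ 0.25328506, -0.24006121,  1.12594345])}
top {'K': array([[362.10324855,   0.        , 257.10163284],
       [  0.        , 362.10324855, 193.50237941],
       [  0.        ,   0.        ,   1.        ]]), 'R': array([[ 0.12957288, -0.99156837,  0.00174454],
       [-0.96874298, -0.12696513, -0.21311242],
       [ 0.21153703,  0.02592358, -0.97702613]]), 't': array([-0.04202524,  0.55435879,  0.78487179])}
pics
```

View pics/scene0.png

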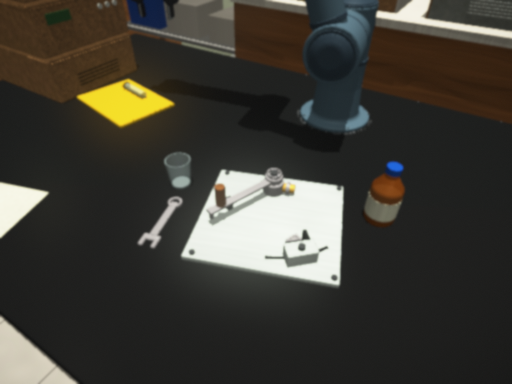

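View pics/top0.png

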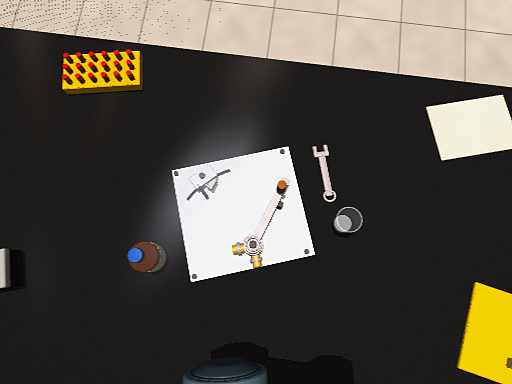

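The scene view shows the pivot near (274,177), the knob at (220,195) and the catch block near (300,248). In the top view the pivot is at (253,244), the knob at (282,185) and the catch at (205,183). The spanner and beaker are to the right at (325,175) and (348,221), and the bottle is at (147,257).

```bash
cat > h.py <<'E'
import numpy as np, cv2
from rig import *
def ray(n,uv,z):
    c=camera_model(n); K,R,t=map(np.array,(c['K'],c['R'],c['t']))
    o=-R.T@t; d=(R.T@np.linalg.inv(K)@np.c_[np.atleast_2d(uv),np.ones(len(np.atleast_2d(uv)))].T).T
    return o+d*((z-o[2])/d[:,2])[:,None]
def tri(uv1,uv2):
    P=[]
    for n in("scene","top"):
        c=camera_model(n); P.append(np.array(c['K'])@np.c_[c['R'],c['t']])
    X=cv2.triangulatePoints(P[0],P[1],np.float64(uv1).reshape(2,1),np.float64(uv2).reshape(2,1)); return (X[:3]/X[3]).ravel()
def big(m):
    return max(cv2.findContours(m.astype(np.uint8),cv2.RETR_EXTERNAL,cv2.CHAIN_APPROX_NONE)[0],key=cv2.contourArea)
E
python3 - <<'E'
from h import *
k={}
for n in("scene","top"):
    im=cv2.imread(f'pics/{n}0.png'); hsv=cv2.cvtColor(im,cv2.COLOR_BGR2HSV)
    roi=np.zeros(im.shape[:2],bool)
    if n=="scene": roi[165:285,185:350]=1
    else: roi[140:290,165:318]=1
    m=(im.min(2)>(120 if n=="scene" else 140))&roi
    h=cv2.convexHull(big(m))[:,0].astype(float)
    p=ray(n,h,0.012)[:,:2]; r=cv2.minAreaRect(p.astype(np.float32)); print(n,r,cv2.boxPoints(r).round(4).tolist())
    kr=np.zeros_like(roi)
    if n=="scene": kr[178:212,208:232]=1
    else: kr[172:200,270:295]=1
    km=(hsv[...,0]<18)&(hsv[...,1]>110)&(hsv[...,2]>40)&kr
    c=big(km); M=cv2.moments(c); k[n]=(M['m10']/M['m00'],M['m01']/M['m00']); print('knob',k[n],cv2.boundingRect(c),ray(n,k[n],0.076))
print(tri(k['scene'],k['top']))
print('pivot', ray('top',[253,244],0.055), ray('scene',[274,174],0.055))
a=cv2.imread('pics/top0.png')[155:275,170:300]; b=cv2.imread('pics/scene0.png')[165:285,190:350]
cv2.imwrite('pics/z.png',np.vstack([cv2.resize(x,(500,295),interpolation=cv2.INTER_CUBIC) for x in(a[:77],b[50:])]))
E
```

```text
scene ((0.5042918920516968, 0.06086546182632446), (0.3180188536643982, 0.30249083042144775), 19.78715705871582) [[0.3034999966621399, 0.149399995803833], [0.4059000015258789, -0.13529999554157257], [0.7050999999046326, -0.02759999968111515], [0.6026999950408936, 0.25699999928474426]]
knob (219.2164502164502, 187.64935064935065) (215, 185, 9, 7) [[ 0.5580531 -0.0364715  0.076    ]]
top ((0.5169193148612976, 0.06462676078081131), (0.27873578667640686, 0.30037859082221985), 19.730655670166016) [[0.33500000834465027, 0.15889999270439148], [0.43639999628067017, -0.12380000203847885], [0.6988000273704529, -0.02969999983906746], [0.5974000096321106, 0.2529999911785126]]
knob (281.65, 184.54333333333332) (277, 180, 10, 9) [[ 0.57986043 -0.02340591  0.076     ]]
[ 0.57518782 -0.02265406  0.09452189]
pivot [[0.43825961 0.02440206 0.055     ]] [[0.43300957 0.02408264 0.055     ]]
```

View pics/z.png

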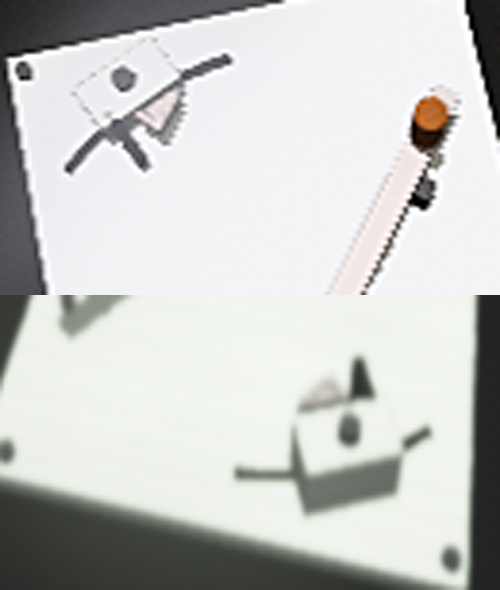

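The zoom shows the catch in the top view. Its light nose wedge is at about (212,184), tip near (212,188), and the dark end stop to its left is at about (206,195). Next I'll refine the pivot and the catch angle, and plan the approach.

```bash
cat >> h.py <<'E'
from scipy.spatial.transform import Rotation as Ro
PIV=np.array([.4378,.0249]); PSI=.344-.68
def pose(q,z,r=.145,dt=0.):   # arm angle q, tcp height, tangential offset dt (+ = drawing back)
    a=PSI+q; u=np.array([np.cos(a),np.sin(a)]); p=PIV+r*u+dt*np.array([-u[1],u[0]])
    return np.r_[p,z],a+np.pi
def rel(p,h,p0=None,R0=None):   # shift/turn in move units from p0,R0 (default measured)
    s=observe()
    p0=s['position'] if p0 is None else p0; R0=Ro.from_rotvec(s['orientation']) if R0 is None else R0
    R=Ro.from_euler('z',h)*Ro.from_rotvec([np.pi,0,0])
    return np.r_[R0.inv().apply(p-p0)/.2,(R0.inv()*R).as_rotvec()/np.pi].round(4)
def stat():
    s=observe(); p=s['position']; d=p[:2]-PIV; f=s['ft_force']; a=np.arctan2(d[1],d[0]); u=np.array([np.cos(a),np.sin(a)])
    x=Ro.from_rotvec(s['orientation']).apply([1,0,0]); 
    print('t%.2f p%s q%.4f r%.4f head-q%.4f Ft%.2f Fr%.2f Fz%.2f w%.4f'%(s['time'],p.round(4),a-PSI,np.hypot(*d),(np.arctan2(x[1],x[0])-np.pi-PSI+np.pi)%(2*np.pi)-np.pi-(a-PSI),f[:2]@np.array([-u[1],u[0]]),f[:2]@u,f[2],s['width']))
E
python3 - <<'E'
from h import *
def crop(n,x,y):
    return (170+x*130/500,155+y*77/295) if n=='top' else (190+x*160/500,215+(y-295)*70/295)
def q(n,x,y,z):
    X=ray(n,crop(n,x,y),z)[0]; d=X[:2]-PIV; return X.round(4),'q%.3f r%.3f'%(np.arctan2(d[1],d[0])-PSI,np.hypot(*d))
for nm,x,y in(('rampR',183,85),('nosetip',162,130),('noseL',140,112),('stop tip',145,168),('stop base',115,130),('bolt',123,78)):print(nm,q('top',x,y,.04))
for nm,x,y in(('nosetop',322,378),('nose L',298,405),('stop top',360,358)):print(nm,q('scene',x,y,.045))
for nm,z in(('bottle',.14),):print(nm,ray('top',(135,256),z))
print('beaker',ray('top',(348,221),.035),'above knob',pose(0,.2), rel(*pose(0,.2)))
stat()
E
```

```text
rampR (array([0.587 , 0.1305, 0.04  ]), 'q0.952 r0.183')
nosetip (array([0.5565, 0.139 , 0.04  ]), 'q1.102 r0.165')
noseL (array([0.5662, 0.1545, 0.04  ]), 'q1.126 r0.182')
stop tip (array([0.5312, 0.1457, 0.04  ]), 'q1.249 r0.153')
stop base (array([0.5527, 0.168 , 0.04  ]), 'q1.230 r0.184')
bolt (array([0.5866, 0.1686, 0.04  ]), 'q1.104 r0.207')
nosetop (array([0.566 , 0.1418, 0.045 ]), 'q1.075 r0.173')
nose L (array([0.5881, 0.1369, 0.045 ]), 'q0.977 r0.187')
stop top (array([0.5423, 0.156 , 0.045 ]), 'q1.234 r0.168')
bottle [[0.37691979 0.25689115 0.14      ]]
beaker [[ 0.52243535 -0.1908215   0.035     ]] above knob (array([ 0.57469175, -0.02290845,  0.2       ]), 2.805592653589793) [ 2.7225e+00 -1.9464e+00  1.5620e-01 -2.0000e-04 -7.0000e-04 -8.0140e-01]
t0.10 p[ 0.1631 -0.5508  0.2305] q-1.6800 r0.6379 head-q-0.8378 Ft-1.00 Fr-0.09 Fz-0.98 w0.0850
```

```bash
python3 -m inch '[[[0.1,-0.065,0,0,0,-0.03],[0.2,-0.13,0,0,0,-0.06],[0.3,-0.195,0,0,0,-0.09],[0.4,-0.26,0,0,0,-0.12],[0.5,-0.325,0,0,0,-0.15],[0.6,-0.39,0,0,0,-0.18],[0.7,-0.455,0,0,0,-0.21],[0.8,-0.52,0,0,0,-0.24],[0.9,-0.585,0,0,0,-0.27],[1.0,-0.65,0,0,0,-0.3]]]' 0.3
python3 -c "
from h import *
stat();print(rel(*pose(0,.2)))"
```

```text
time: 0.93
position: [0.3185, -0.3687, 0.2309]
orientation: [-2.561, -1.818, -0.0]
ft_force: [-0.1, -0.0, 0.4]
width: 0.0296
grip_force: 0.0
t0.93 p[ 0.3185 -0.3687  0.2309] q-1.5291 r0.4113 head-q-0.0416 Ft-0.07 Fr0.06 Fz0.40 w0.0296
[ 2.0544e+00  6.3950e-01  1.5520e-01 -0.0000e+00 -3.0000e-04 -5.0000e-01]
```

```bash
python3 -m inch '[[[0.1,0.03,0,0,0,-0.03],[0.2,0.06,0,0,0,-0.06],[0.3,0.09,0,0,0,-0.09],[0.4,0.12,0,0,0,-0.12],[0.5,0.15,0,0,0,-0.15],[0.6,0.18,0,0,0,-0.18],[0.7,0.21,0,0,0,-0.21],[0.8,0.24,0,0,0,-0.24],[0.9,0.27,0,0,0,-0.27],[1.0,0.3,0,0,0,-0.3]]]'
python3 -c "
from h import *
stat();print(rel(*pose(0,.17)))"
```

```text
time: 1.77
position: [0.4416, -0.2004, 0.2309]
orientation: [-1.456, -2.783, 0.0]
ft_force: [-0.6, -0.5, -0.9]
width: 0.0298
grip_force: 0.0
t1.77 p[ 0.4416 -0.2004  0.2309] q-1.2178 r0.2253 head-q0.5897 Ft-0.56 Fr0.51 Fz-0.92 w0.0298
[ 3.4940e-01  1.0526e+00  3.0420e-01 -1.0000e-04 -3.0000e-04 -2.0000e-01]
```

```bash
python3 -m inch '[[[0.04,0.12,0,0,0,-0.025],[0.08,0.25,0.02,0,0,-0.05],[0.13,0.37,0.05,0,0,-0.075],[0.17,0.5,0.1,0,0,-0.1],[0.22,0.62,0.15,0,0,-0.125],[0.26,0.75,0.2,0,0,-0.15],[0.3,0.87,0.25,0,0,-0.175],[0.35,1.0,0.3,0,0,-0.2],[0.35,1.0,0.3,0,0,-0.2],[0.35,1.0,0.3,0,0,-0.2]]]'
python3 -c "
from h import *
stat();print(rel(*pose(0,.072)))
for n in('scene','top'): cv2.imwrite(f'pics/{n}1.png',grab_frame(n)[:,:,::-1])
a=cv2.imread('pics/top1.png')[140:230,230:350];b=cv2.imread('pics/scene1.png')[110:230,160:320]
cv2.imwrite('pics/z1.png',np.hstack([cv2.resize(x,(400,300),interpolation=3) for x in(a,b)]))"
```

```text
time: 2.6
position: [0.5661, -0.0293, 0.1699]
orientation: [-0.529, -3.094, 0.001]
ft_force: [-0.7, -0.2, -0.7]
width: 0.03
grip_force: 0.0
t2.60 p[ 0.5661 -0.0293  0.1699] q-0.0639 r0.1393 head-q0.0613 Ft-0.48 Fr-0.52 Fz-0.70 w0.0300
[-3.090e-02  4.500e-02  4.895e-01 -3.000e-04 -8.000e-04 -8.000e-04]
```

View pics/z1.png

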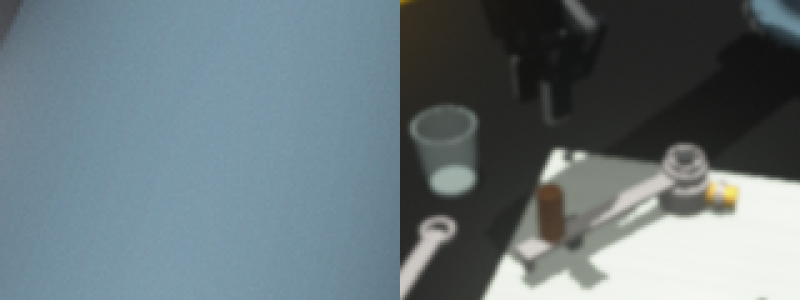

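The scene view shows the fingers above the knob, with clearance from the beaker. I'll open to about 40 mm and descend around the knob.

```bash
python3 -m inch '[[[-0.03,0.045,0,0,0,0],[-0.03,0.045,0.08,0,0,0],[-0.03,0.045,0.16,0,0,0],[-0.03,0.045,0.24,0,0,0],[-0.03,0.045,0.3,0,0,0],[-0.03,0.045,0.36,0,0,0],[-0.03,0.045,0.42,0,0,0],[-0.03,0.045,0.48,0,0,0],[-0.03,0.045,0.5,0,0,0],[-0.03,0.045,0.5,0,0,0]]]' 0.06
python3 -c "
from h import *
stat()
cv2.imwrite('pics/scene2.png',grab_frame('scene')[:,:,::-1])
b=cv2.imread('pics/scene2.png')[120:240,150:310]
cv2.imwrite('pics/z2.png',cv2.resize(b,(640,480),interpolation=3))"
```

```text
time: 3.53
position: [0.5747, -0.0244, 0.0706]
orientation: [-0.534, -3.094, 0.0]
ft_force: [-0.1, 0.1, 0.7]
width: 0.0403
grip_force: 0.0
t3.53 p[ 0.5747 -0.0244  0.0706] q-0.0100 r0.1455 head-q0.0042 Ft0.06 Fr-0.17 Fz0.69 w0.0403
```

View pics/z2.png

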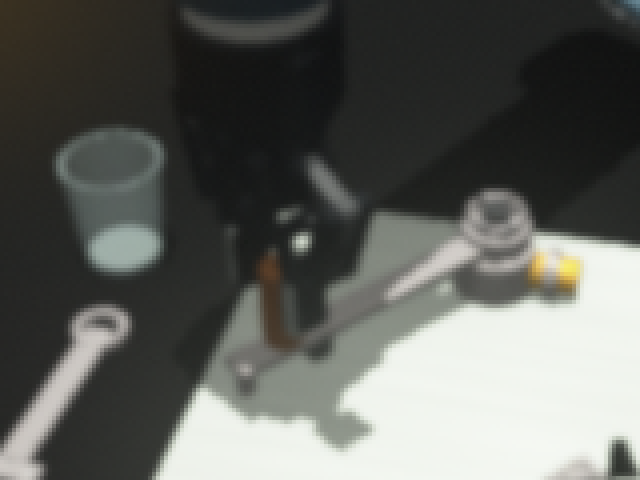

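The knob stands between the fingers and nothing touches. I'll narrow the fingers and move tangentially to contact.

```bash
python3 -m inch '[[[0,0,0,0,0,0],[0,0,0,0,0,0],[0,0,0,0,0,0],[0,0.005,0,0,0,0],[0,0.01,0,0,0,0],[0,0.015,0,0,0,0],[0,0.02,0,0,0,0],[0,0.025,0,0,0,0],[0,0.03,0,0,0,0],[0,0.03,0,0,0,0]]]' 0.3
python3 -c "
from h import *
stat()
for th in (.1,.2,.3,.4): print(th,[round(v,3) for v in(.725*(1-np.cos(th)),.725*np.sin(th),-th/np.pi)])"
```

```text
time: 4.42
position: [0.5773, -0.0182, 0.0712]
orientation: [-0.532, -3.096, 0.0]
ft_force: [0.4, 1.1, 0.4]
width: 0.0299
grip_force: 0.0
t4.42 p[ 0.5773 -0.0182  0.0712] q0.0365 r0.1460 head-q-0.0407 Ft1.18 Fr0.05 Fz0.43 w0.0299
0.1 [np.float64(0.004), np.float64(0.072), -0.032]
0.2 [np.float64(0.014), np.float64(0.144), -0.064]
0.3 [np.float64(0.032), np.float64(0.214), -0.095]
0.4 [np.float64(0.057), np.float64(0.282), -0.127]
```

```bash
python3 -m inch '[[[0,0.01,0,0,0,-0.004],[0,0.02,0,0,0,-0.009],[0.001,0.035,0,0,0,-0.015],[0.003,0.058,0,0,0,-0.025],[0.005,0.083,0,0,0,-0.037],[0.009,0.112,0,0,0,-0.05],[0.015,0.144,0,0,0,-0.064],[0.021,0.173,0,0,0,-0.077],[0.029,0.204,0,0,0,-0.091],[0.032,0.214,0,0,0,-0.095]]]'
python3 -c "
from h import *
stat()"
```

```text
time: 5.25
position: [0.5845, 0.0236, 0.0711]
orientation: [-0.063, -3.139, 0.004]
ft_force: [-3.4, -5.3, 2.6]
width: 0.0297
grip_force: 2.7
t5.25 p[0.5845 0.0236 0.0711] q0.3268 r0.1467 head-q-0.0309 Ft-5.38 Fr-3.33 Fz2.62 w0.0297
```

```bash
python3 -m inch '[[[0.002,0.029,0,0,0,-0.013],[0.005,0.058,0,0,0,-0.025],[0.01,0.087,0,0,0,-0.038],[0.016,0.115,0,0,0,-0.051],[0.022,0.144,0,0,0,-0.064],[0.03,0.172,0,0,0,-0.076],[0.04,0.2,0,0,0,-0.089],[0.05,0.228,0,0,0,-0.102],[0.061,0.255,0,0,0,-0.115],[0.073,0.281,0,0,0,-0.127]]]'
python3 -c "
from h import *
stat()"
```

```text
time: 6.08
position: [0.5744, 0.0795, 0.0712]
orientation: [-0.559, 3.09, -0.006]
ft_force: [3.4, -6.1, -2.6]
width: 0.03
grip_force: 3.3
t6.08 p[0.5744 0.0795 0.0712] q0.7160 r0.1471 head-q-0.0219 Ft-6.94 Fr0.89 Fz-2.61 w0.0300
```

```bash
python3 -m inch '[[[0.001,0.022,0,0,0,-0.01],[0.003,0.043,0,0,0,-0.019],[0.006,0.065,0,0,0,-0.029],[0.009,0.087,0,0,0,-0.038],[0.013,0.108,0,0,0,-0.048],[0.017,0.126,0,0,0,-0.056],[0.021,0.144,0,0,0,-0.064],[0.024,0.158,0,0,0,-0.07],[0.026,0.168,0,0,0,-0.075],[0.028,0.175,0,0,0,-0.078]]]'
python3 -c "
from h import *
stat()
cv2.imwrite('pics/top3.png',grab_frame('top')[:,:,::-1]);cv2.imwrite('pics/scene3.png',grab_frame('scene')[:,:,::-1])
a=cv2.imread('pics/top3.png')[150:250,180:300];b=cv2.imread('pics/scene3.png')[165:285,210:354]
cv2.imwrite('pics/z3.png',np.hstack([cv2.resize(x,(400,333),interpolation=3) for x in(a,b)]))"
```

```text
time: 6.92
position: [0.5577, 0.1104, 0.0713]
orientation: [-0.931, 2.998, -0.006]
ft_force: [5.3, -6.2, -4.5]
width: 0.0301
grip_force: 3.6
t6.92 p[0.5577 0.1104 0.0713] q0.9558 r0.1472 head-q-0.0176 Ft-8.10 Fr0.74 Fz-4.49 w0.0301
```

View pics/z3.png

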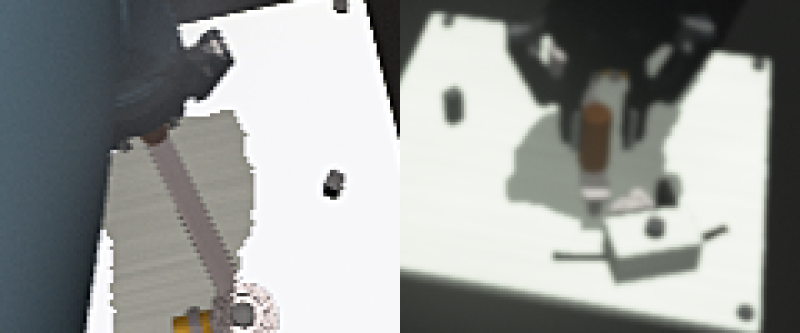

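The scene view shows the pin just short of the light nose wedge, with the knob held on one finger. From here I'll draw in small steps and check the load after each one.

```bash
S='from h import *
stat()'; python3 -m inch '[[[0,0.005,0,0,0,-0.002],[0,0.01,0,0,0,-0.004],[0.001,0.015,0,0,0,-0.006],[0.001,0.02,0,0,0,-0.008],[0.001,0.024,0,0,0,-0.01],[0.002,0.028,0,0,0,-0.012],[0.002,0.032,0,0,0,-0.014],[0.002,0.036,0,0,0,-0.016],[0.002,0.04,0,0,0,-0.018],[0.003,0.044,0,0,0,-0.019]]]' >/dev/null; python3 -c "$S"
python3 -m inch '[[[0,0.003,0,0,0,-0.001],[0,0.006,0,0,0,-0.002],[0,0.009,0,0,0,-0.004],[0,0.012,0,0,0,-0.005],[0.001,0.015,0,0,0,-0.007],[0.001,0.018,0,0,0,-0.008],[0.001,0.021,0,0,0,-0.009],[0.001,0.024,0,0,0,-0.01],[0.001,0.027,0,0,0,-0.012],[0.001,0.03,0,0,0,-0.013]]]' >/dev/null; python3 -c "$S"
```

```text
t7.85 p[0.5525 0.1172 0.0713] q1.0136 r0.1473 head-q-0.0165 Ft-7.53 Fr0.39 Fz-4.98 w0.0305
t8.68 p[0.5492 0.1211 0.0713] q1.0481 r0.1472 head-q-0.0106 Ft-9.40 Fr0.06 Fz-5.33 w0.0298
```

```bash
S='from h import *
stat()'; for i in 1; do python3 -m inch '[[[0,0.002,0,0,0,-0.001],[0,0.004,0,0,0,-0.002],[0,0.006,0,0,0,-0.003],[0,0.008,0,0,0,-0.004],[0,0.01,0,0,0,-0.004],[0,0.012,0,0,0,-0.005],[0,0.014,0,0,0,-0.006],[0,0.015,0,0,0,-0.007],[0,0.015,0,0,0,-0.007],[0,0.015,0,0,0,-0.007]]]' >/dev/null; python3 -c "$S"; done
python3 -m inch '[[[0,0.002,0,0,0,-0.001],[0,0.004,0,0,0,-0.002],[0,0.006,0,0,0,-0.003],[0,0.008,0,0,0,-0.004],[0,0.01,0,0,0,-0.004],[0,0.012,0,0,0,-0.005],[0,0.014,0,0,0,-0.006],[0,0.015,0,0,0,-0.007],[0,0.015,0,0,0,-0.007],[0,0.015,0,0,0,-0.007]]]' >/dev/null; python3 -c "$S"
```

```text
t9.52 p[0.5472 0.1234 0.0713] q1.0692 r0.1472 head-q-0.0100 Ft-9.99 Fr-0.55 Fz-5.11 w0.0304
t10.35 p[0.5451 0.1256 0.0713] q1.0897 r0.1472 head-q-0.0085 Ft-9.41 Fr-1.10 Fz-4.60 w0.0297
```

```bash
S='from h import *
stat()'; python3 -m inch '[[[0,0.002,0,0,0,-0.001],[0,0.004,0,0,0,-0.002],[0,0.006,0,0,0,-0.003],[0,0.008,0,0,0,-0.004],[0,0.01,0,0,0,-0.004],[0,0.01,0,0,0,-0.004],[0,0.01,0,0,0,-0.004],[0,0.01,0,0,0,-0.004],[0,0.01,0,0,0,-0.004],[0,0.01,0,0,0,-0.004]]]' >/dev/null; python3 -c "$S"
python3 -m inch '[[[0,0.002,0,0,0,-0.001],[0,0.004,0,0,0,-0.002],[0,0.006,0,0,0,-0.003],[0,0.008,0,0,0,-0.004],[0,0.01,0,0,0,-0.004],[0,0.01,0,0,0,-0.004],[0,0.01,0,0,0,-0.004],[0,0.01,0,0,0,-0.004],[0,0.01,0,0,0,-0.004],[0,0.01,0,0,0,-0.004]]]' >/dev/null; python3 -c "$S"
```

```text
t11.18 p[0.5437 0.1272 0.0712] q1.1039 r0.1472 head-q-0.0101 Ft-9.12 Fr-1.97 Fz-4.39 w0.0299
t12.02 p[0.5422 0.1287 0.0712] q1.1185 r0.1472 head-q-0.0120 Ft-7.97 Fr-1.21 Fz-5.45 w0.0301
```

```bash
cat >> h.py <<'E'
def avg(n=4):
    for i in range(n):
        f=grab_frame('scene'); stat()
    return f
E
python3 -c "
from h import *
f=avg(); cv2.imwrite('pics/scene4.png',f[:,:,::-1])
b=cv2.imread('pics/scene4.png')[195:275,260:350]
cv2.imwrite('pics/z4.png',cv2.resize(b,(640,569),interpolation=3))"
```

```text
t12.07 p[0.5422 0.1287 0.0713] q1.1183 r0.1472 head-q-0.0119 Ft-9.84 Fr-0.75 Fz-5.01 w0.0299
t12.12 p[0.5422 0.1287 0.0713] q1.1183 r0.1472 head-q-0.0119 Ft-9.37 Fr-0.37 Fz-5.09 w0.0300
t12.17 p[0.5422 0.1287 0.0713] q1.1186 r0.1473 head-q-0.0122 Ft-8.52 Fr-0.59 Fz-4.76 w0.0300
t12.22 p[0.5422 0.1287 0.0713] q1.1184 r0.1472 head-q-0.0120 Ft-9.03 Fr-1.72 Fz-4.70 w0.0300
```

View pics/z4.png

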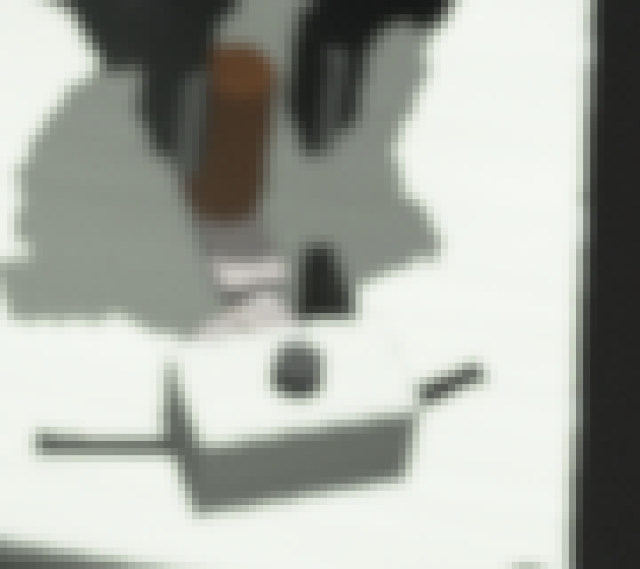

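The pin is on the nose ramp. The arm tip's right edge is at crop (285,270) and the stop's left face is at about (300,270), so a few mm remain. I'll take finer steps with averaged readings.

```bash
cat >> h.py <<'E'
def m(n=5):
    L=[]
    for i in range(n):
        grab_frame('scene'); s=observe(); d=s['position'][:2]-PIV; u=d/np.hypot(*d); t=np.array([-u[1],u[0]]); f=s['ft_force']
        L.append([f[:2]@t,f[:2]@u,f[2],s['grip_force']])
    print('t%.2f q%.4f r%.4f'%(s['time'],np.arctan2(d[1],d[0])-PSI,np.hypot(*d)),'Ft,Fr,Fz,grip',np.mean(L,0).round(2))
E
S='from h import *
m()'; python3 -m inch '[[[0,0.001,0,0,0,0],[0,0.002,0,0,0,-0.001],[0,0.003,0,0,0,-0.001],[0,0.004,0,0,0,-0.002],[0,0.005,0,0,0,-0.002],[0,0.006,0,0,0,-0.003],[0,0.006,0,0,0,-0.003],[0,0.006,0,0,0,-0.003],[0,0.006,0,0,0,-0.003],[0,0.006,0,0,0,-0.003]]]' >/dev/null; python3 -c "$S"
python3 -m inch '[[[0,0.001,0,0,0,0],[0,0.002,0,0,0,-0.001],[0,0.003,0,0,0,-0.001],[0,0.004,0,0,0,-0.002],[0,0.005,0,0,0,-0.002],[0,0.006,0,0,0,-0.003],[0,0.006,0,0,0,-0.003],[0,0.006,0,0,0,-0.003],[0,0.006,0,0,0,-0.003],[0,0.006,0,0,0,-0.003]]]' >/dev/null; python3 -c "$S"
```

```text
t13.30 q1.1290 r0.1473 Ft,Fr,Fz,grip [-8.37 -1.24 -4.8   3.97]
t14.38 q1.1395 r0.1473 Ft,Fr,Fz,grip [-7.04 -1.44 -3.73  3.49]
```

```bash
S='from h import *
m(6)'; python3 -m inch '[[[0,0.001,0,0,0,0],[0,0.002,0,0,0,-0.001],[0,0.003,0,0,0,-0.001],[0,0.004,0,0,0,-0.002],[0,0.004,0,0,0,-0.002],[0,0.004,0,0,0,-0.002],[0,0.004,0,0,0,-0.002],[0,0.004,0,0,0,-0.002],[0,0.004,0,0,0,-0.002],[0,0.004,0,0,0,-0.002]]]' >/dev/null; python3 -c "$S"
```

```text
t15.52 q1.1466 r0.1473 Ft,Fr,Fz,grip [-6.56 -1.29 -3.12  3.19]
```

```bash
S='from h import *
m(6)'; python3 -m inch '[[[0,0.001,0,0,0,0],[0,0.002,0,0,0,-0.001],[0,0.003,0,0,0,-0.001],[0,0.004,0,0,0,-0.002],[0,0.005,0,0,0,-0.002],[0,0.005,0,0,0,-0.002],[0,0.005,0,0,0,-0.002],[0,0.005,0,0,0,-0.002],[0,0.005,0,0,0,-0.002],[0,0.005,0,0,0,-0.002]]]' >/dev/null; python3 -c "$S"
```

```text
t16.65 q1.1562 r0.1473 Ft,Fr,Fz,grip [-5.72 -1.23 -3.    2.72]
```

```bash
S='from h import *
m(6)'; python3 -m inch '[[[0,0.001,0,0,0,0],[0,0.002,0,0,0,-0.001],[0,0.003,0,0,0,-0.001],[0,0.004,0,0,0,-0.002],[0,0.005,0,0,0,-0.002],[0,0.005,0,0,0,-0.002],[0,0.005,0,0,0,-0.002],[0,0.005,0,0,0,-0.002],[0,0.005,0,0,0,-0.002],[0,0.005,0,0,0,-0.002]]]' >/dev/null; python3 -c "$S"
python3 -m inch '[[[0,0.001,0,0,0,0],[0,0.002,0,0,0,-0.001],[0,0.003,0,0,0,-0.001],[0,0.004,0,0,0,-0.002],[0,0.004,0,0,0,-0.002],[0,0.004,0,0,0,-0.002],[0,0.004,0,0,0,-0.002],[0,0.004,0,0,0,-0.002],[0,0.004,0,0,0,-0.002],[0,0.004,0,0,0,-0.002]]]' >/dev/null; python3 -c "$S"
```

```text
t17.78 q1.1759 r0.1471 Ft,Fr,Fz,grip [ 0.03 -0.16  0.34  0.02]
t18.92 q1.1786 r0.1471 Ft,Fr,Fz,grip [-2.73 -1.24 -0.81  1.39]
```

```bash
S='from h import *
m(6)'; python3 -m inch '[[[0,0.001,0,0,0,0],[0,0.002,0,0,0,0],[0,0.003,0,0,0,-0.001],[0,0.003,0,0,0,-0.001],[0,0.003,0,0,0,-0.001],[0,0.003,0,0,0,-0.001],[0,0.003,0,0,0,-0.001],[0,0.003,0,0,0,-0.001],[0,0.003,0,0,0,-0.001],[0,0.003,0,0,0,-0.001]]]' >/dev/null; python3 -c "$S"
```

```text
t20.05 q1.1800 r0.1471 Ft,Fr,Fz,grip [-4.63 -2.1  -1.48  2.41]
```

```bash
S='from h import *
m(6)'; python3 -m inch '[[[0,0.001,0,0,0,0],[0,0.002,0,0,0,0],[0,0.003,0,0,0,-0.001],[0,0.004,0,0,0,-0.001],[0,0.004,0,0,0,-0.001],[0,0.004,0,0,0,-0.001],[0,0.004,0,0,0,-0.001],[0,0.004,0,0,0,-0.001],[0,0.004,0,0,0,-0.001],[0,0.004,0,0,0,-0.001]]]' >/dev/null; python3 -c "
from h import *
m(6); cv2.imwrite('pics/scene5.png',grab_frame('scene')[:,:,::-1])
b=cv2.imread('pics/scene5.png')[195:275,260:350]
cv2.imwrite('pics/z5.png',cv2.resize(b,(640,569),interpolation=3))"
```

```text
t21.18 q1.1813 r0.1471 Ft,Fr,Fz,grip [-6.51 -2.3  -2.48  3.2 ]
```

View pics/z5.png

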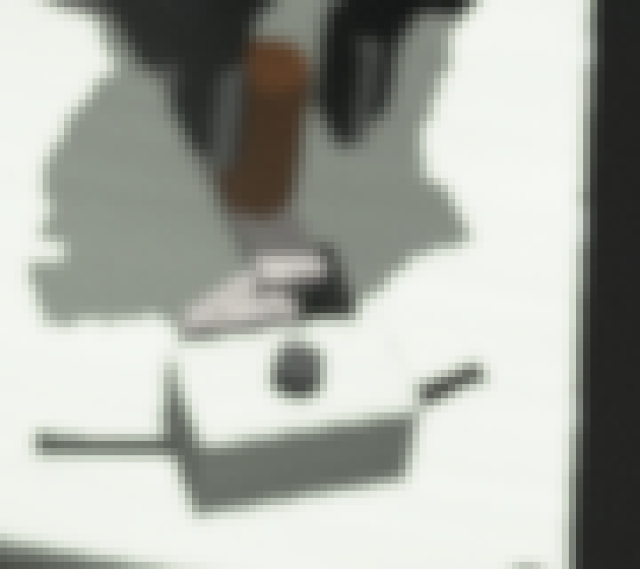

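The nose wedge (180–320, 280–335) has sprung out behind the arm, and the arm now sits between it and the dark stop. It has passed the catch, so I'll ease forward slowly.

```bash
S='from h import *
m(5)'; python3 -m inch '[[[0,-0.001,0,0,0,0],[0,-0.002,0,0,0,0],[0,-0.003,0,0,0,0],[0,-0.004,0,0,0,0],[0,-0.005,0,0,0,0],[0,-0.006,0,0,0,0],[0,-0.007,0,0,0,0],[0,-0.008,0,0,0,0],[0,-0.009,0,0,0,0],[0,-0.01,0,0,0,0]]]' >/dev/null; python3 -c "$S"
python3 -m inch '[[[0,-0.001,0,0,0,0],[0,-0.002,0,0,0,0],[0,-0.003,0,0,0,0],[0,-0.004,0,0,0,0],[0,-0.005,0,0,0,0],[0,-0.006,0,0,0,0],[0,-0.007,0,0,0,0],[0,-0.008,0,0,0,0],[0,-0.008,0,0,0,0],[0,-0.008,0,0,0,0]]]' >/dev/null; python3 -c "$S"
```

```text
t22.32 q1.1780 r0.1474 Ft,Fr,Fz,grip [-2.34 -1.69 -0.1   0.96]
t23.40 q1.1646 r0.1472 Ft,Fr,Fz,grip [0.13 0.06 0.31 0.  ]
```

Load is zero and the arm hangs by itself. I'll centre the fingers around the knob, open them a little and lift straight off.

```bash
S='from h import *
m(4)'; python3 -m inch '[[[0,-0.001,0,0,0,0],[0,-0.002,0,0,0,0],[0,-0.003,0,0,0,0],[0,-0.004,0,0,0,0],[0,-0.005,0,0,0,0],[0,-0.006,0,0,0,0],[0,-0.007,0,0,0,0],[0,-0.008,0,0,0,0],[0,-0.009,0,0,0,0],[0,-0.01,0,0,0,0]]]' >/dev/null; python3 -c "$S"
python3 -m inch '[[[0,0,0,0,0,0],[0,0,0,0,0,0],[0,0,0,0,0,0],[0,0,0,0,0,0],[0,0,0,0,0,0],[0,0,0,0,0,0],[0,0,0,0,0,0],[0,0,0,0,0,0],[0,0,0,0,0,0],[0,0,0,0,0,0]]]' 0 >/dev/null; python3 -c "$S"
```

```text
t24.43 q1.1512 r0.1472 Ft,Fr,Fz,grip [ 0.01 -0.11  0.07  0.  ]
t25.47 q1.1511 r0.1472 Ft,Fr,Fz,grip [ 0.29 -0.46 -0.18  0.  ]
```

```bash
python3 -m inch '[[[0,0,-0.02,0,0,0],[0,0,-0.05,0,0,0],[0,0,-0.09,0,0,0],[0,0,-0.13,0,0,0],[0,0,-0.18,0,0,0],[0,0,-0.24,0,0,0],[0,0,-0.3,0,0,0],[0,0,-0.36,0,0,0],[0,0,-0.4,0,0,0],[0,0,-0.4,0,0,0]]]'; python3 -c "
from h import *
m(2); f=grab_frame('scene'); cv2.imwrite('pics/scene6.png',f[:,:,::-1])
b=cv2.imread('pics/scene6.png')[120:285,130:420]
cv2.imwrite('pics/z6.png',cv2.resize(b,(790,450),interpolation=3))"
```

```text
time: 26.3
position: [0.5404, 0.1322, 0.1541]
orientation: [-1.253, 2.876, -0.002]
ft_force: [0.9, 0.4, -0.5]
width: 0.0426
grip_force: 0.0
t26.40 q1.1496 r0.1475 Ft,Fr,Fz,grip [ 0.04 -0.34  0.02  0.  ]
```

View pics/z6.png

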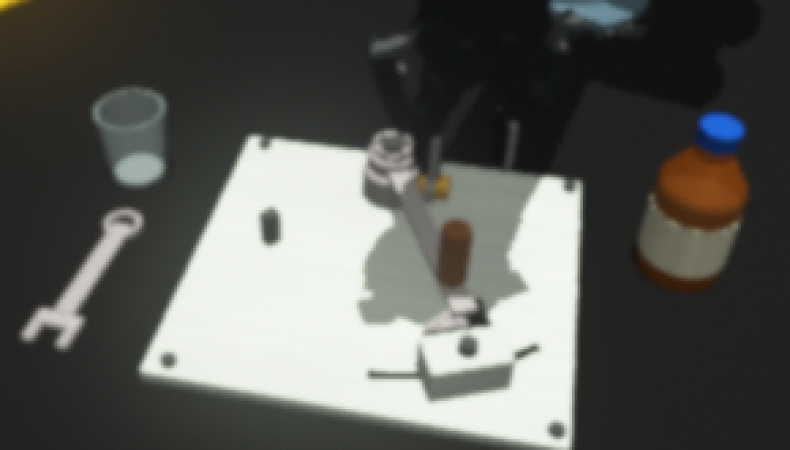

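The arm hangs on the catch between the nose and the stop, with the gripper clear above it. The knob is at crop (455,250), and the bottle, beaker and spanner haven't moved.

```bash
python3 -c "
from rig import *
print(finish_job())"
```

```text
the job is handed in; nothing more can be done
None
```

The shut-off arm was drawn past the catch, eased forward until it hung there by itself and released; the gripper is clear, the bottle, beaker and spanner are where they stood, and I handed the job in at about 26.5 s.

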